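# Cock the loaded tube flick mixer

### The job

Two spring flick mixers stand on the worktop; only one of them has a blood tube in its socket. Cock that one: draw its sprung arm back by the upright knob until it has passed its catch, let it come to rest on the catch, and let go, leaving it hooked and not fired. Never let the arm snap back at the tube, leave the tube standing in its socket, and leave the arm of the empty mixer at rest and the specimen cup where it stands.

Things in the scene. Friction and masses are not known exactly. Their poses are not given: they have to be found in the camera images.
- loaded_knob (a point): Grip point on the knob of the mixer that holds the tube: a round black upright knob, 16 mm across; the point is 85 mm above the worktop, 21 mm below the knob's top and 24 mm above the foot of its shaft. Below is the flat steel arm (top 54 mm above the worktop). Only knob and tube (top 102 mm, over 120 mm from the knob) stand above 62 mm. The knob may turn between the fingers.
- loaded_pivot (a point): Point on the vertical axis about which the arm of that mixer swings, 50 mm above the worktop; the knob goes round it at a radius of 105 mm. The mixer is a white plate 186 x 86 x 12 mm, screwed down, with the knob at its end near the robot and the tube socket at its far end. x axis: along the plate to the tube end; y axis: across it.
- loaded_arm (a joint): Angle of that arm in rad: 0 at rest (spring, striker close to the tube), growing as the knob is drawn clockwise seen from above (towards the mixer's y, to the robot's left). The spring pulls back with about 1.5 N at the knob at rest and 3.5 N at 0.7. At about 0.72 a pin under the arm passes the catch, which clicks in behind it; the arm then rests hooked at about 0.69. Hard stop at 0.97. Let go short of that, or with the catch open, it snaps back to 0.
- loaded_catch (a joint): Angle of the catch of that mixer in rad: 0 closed, up to 0.6 open. A small sprung dark steel lever on the plate under the arm (26 to 38 mm above the worktop); the arm pushes it open by itself in passing and it springs closed. 2 or 3 N on it or on its little black pad fires the arm.
- tube_mid (a point): Centre of the loose blood tube (13 mm across, cap 17 mm, 90 mm high), which stands upright in the 28 mm deep socket of the loaded mixer, centre 57 mm above the worktop.
- empty_knob (a point): Grip point on the knob of the other mixer, which is the same in every way but has no tube: not to be drawn.
- empty_arm (a joint): Arm angle of the empty mixer in rad, 0 at rest; must stay there.
- cup_mid (a point): Centre of a closed specimen cup (62 mm across, 72 mm high) on the worktop to the right: a bystander. Beyond it, to the right of the mixers, stands a bench centrifuge with its lid open, about 230 mm high (centre 590 mm ahead of the robot, 80 mm to its right): pass round or over it and come down on the knob from above.

How it is judged:
By the outcome, as a careful person would: the job done as asked, in the order asked, and still so for the second after the job is handed in, with the robot touching nothing.
It also fails if it takes over 35 s, if anything falls off the work surface, if the arm or the gripper's body presses on something with over 40 N, if the wrist force passes 120 N, or if a joint passes its speed limit or range.

### The arm

A 6-joint arm with a two-finger parallel gripper is mounted at the origin on a cart in front of the work surface, level with it; the furniture and walls round the work are solid. World frame = base frame: x ahead of the robot, y to its left, z up, the work surface at z = 0. Lengths are in m, angles in degrees, forces in N, time in s.
With the tool pointing down it reaches from about 0.375 to 0.9 m from the base axis. Payload 3.1 kg.
Tool frame: the origin (TCP) lies between the finger pads; the fingertips stand 11 mm ahead of it and the grasp point (between the pads) lies 8 mm behind it; x points along the fingers, y is the direction in which the jaws open and shut, and the axes are right-handed (so a half turn about x gives the same grasp; the last joint's range is limited). The gripper opens to 87 mm and grips with 3 to 60 N. Pads are 19 mm wide; open, the fingers measure 117 mm over their backs; the gripper's body (75 mm by 190 mm) begins 51 mm behind the grasp point.
Start: joints at [-77.263, 30.224, 82.088, -0, 67.689, -10.227], TCP at [0.244, -0.575, 0.234] pointing down, gripper open.
Joint ranges: [-176.69, 176.69], [-43.24, 126.21], [12.49, 139.97], [-82, 262], [0, 151.66], [-163.58, 163.58]. Speed limits (degrees/s): [159.86, 159.86, 180, 180, 180, 180].

### API

Orientations are given as a 3x3 rotation matrix whose columns are the frame's x, y, z axes.
In Python, from rig import bot gives the robot as it stands.
- The arm moves only by the shell command python3 -m inch 'ROWS' [OPENING]. ROWS is a JSON object of lists of equal length, an entry for each row: "dp": the shift along the tool's x, y, z in mm, a list of three; "yaw": the turn about the tool's x in degrees. In form: {"dp": [[tx, ty, tz], ...], "yaw": [yaw, ...]}. A call has 1 to 20 rows; each row shifts and turns the commanded pose from where the row before left it, along the tool's axes as they then stand; what a row does not reach is not made up. A row lasts 1/12 s, in which the tool goes at most 41.7 mm and 7.16 degrees, less where a joint would pass 70% of its speed; a pose out of reach is approached as far as the arm can. A call is refused whole if a number of a shift passes 41.7 or a number of a turn 7.16, either way. A call with a gripper value outside its range is refused whole. OPENING is the finger opening in mm, from 0 to 87, set as the call begins (- or left out, the last holds). The fingers move at their own pace and stop on an object; the grip force is fixed at half the most. Time passes only in rows, so rows that do not move let the fingers close. It gives the time, the measured TCP pose, the force and the opening at its end, in the units of the state.
- bot.read_state(): the state, without advancing time (a new reading comes with each control period).
- bot.capture(name): name is "scene" or "top"; returns a dict with "color" (400x640x3 uint8, red, green, blue), "intrinsics" (3x3 intrinsics, pixels), "pose" (4x4, takes a point from camera to world coordinates). Camera axes: x right, y down, z forward; pixel columns grow to the right and rows downward; lengths in m; the calibration is good to about 2 mm. A picture is of the moment at which its call begins. There is no depth.
- bot.hand_in(): hands the job in, once; it reports no verdict.
The state is a dict: "time_s": time; "joint_positions": joint angles; "qvel": joint speeds; "tau": joint torques, N m; "position": TCP position; "tcp_rot": TCP orientation; "force": force on the tool from outside, world axes, zero at the start; "moment": the same for the moment, N m; "opening": opening from 0.0 (shut) to 1.0 (fully open).
Only numpy, scipy, OpenCV 4.12 (cv2) and the standard library are available. Lean on these libraries where they do the work, as an engineer would, in place of code of your own. Each camera call takes 0.05 s, during which the arm holds its last target.

## Working session

There is one attempt and no reset: what is moved stays moved. The work goes in short steps, Python scripts to look and compute and a shell command to move; the robot and the scene stay as the last step left them, time stands still between calls to the robot, and variables do not carry over. Pictures are saved under pics/ and viewed, and the job is handed in when it is done.

```bash
mkdir -p pics; ls
python3 - <<'E'
from rig import bot
import cv2, numpy as np
for n in("scene","top"):
    c=bot.capture(n); cv2.imwrite(f"pics/{n}0.png",c["color"][:,:,::-1]); np.savez(f"pics/{n}0.npz",**c)
    print(n,np.round(c["intrinsics"],1).tolist(),np.round(c["pose"],3).tolist())
s=bot.read_state(); print(s["time_s"],s["position"],np.round(s["tcp_rot"],3).tolist(),s["force"],s["opening"])
E
```

```text
pics
scene [[494.0, 0.0, 324.8], [0.0, 494.0, 198.4], [0.0, 0.0, 1.0]] [[-0.778, -0.299, 0.552, -0.015], [-0.628, 0.407, -0.663, 0.7], [-0.026, -0.863, -0.505, 0.596], [0.0, 0.0, 0.0, 1.0]]
top [[418.6, 0.0, 319.1], [0.0, 418.6, 196.9], [0.0, 0.0, 1.0]] [[0.01, -0.99, 0.142, 0.415], [-0.999, -0.006, 0.033, 0.018], [-0.031, -0.142, -0.989, 1.051], [0.0, 0.0, 0.0, 1.0]]
0.1 [ 0.24373618 -0.57480582  0.23265557] [[-0.0, 0.39, -0.921], [0.002, -0.921, -0.39], [-1.0, -0.002, -0.0]] [ 0.73314002 -0.66648505  0.39196933] 1.0026123157704694
```

View pics/scene0.png

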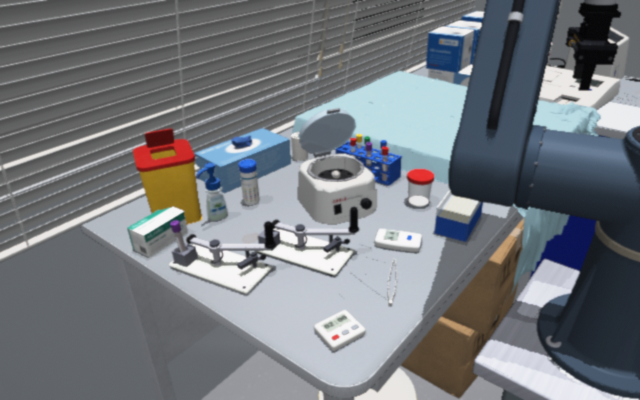

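View pics/top0.png

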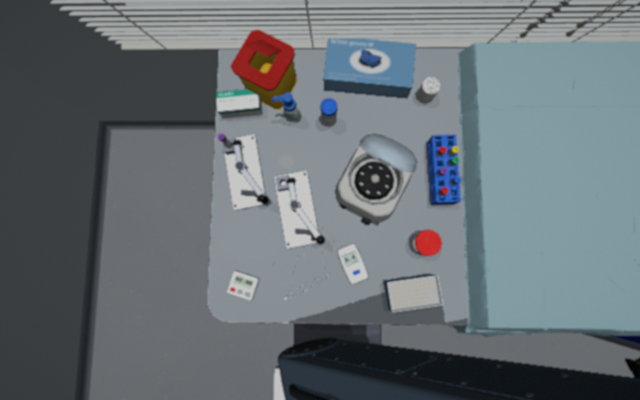

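The scene view shows the purple-capped tube at about (177,230) in the left mixer, so that one is loaded. Its knob is at about (268,233), and the empty mixer's knob is at about (353,218). In the top view the loaded knob is at about (264,200) and the tube cap at (222,138). Next I'll zoom in.

Run:
```python
import cv2, numpy as np
t=cv2.imread("pics/top0.png");s=cv2.imread("pics/scene0.png")
cv2.imwrite("pics/topz.png",cv2.resize(t[125:255,205:335],None,fx=4.6,fy=4.6,interpolation=cv2.INTER_CUBIC))
cv2.imwrite("pics/scz.png",cv2.resize(s[195:300,165:365],None,fx=4,fy=4,interpolation=cv2.INTER_CUBIC))
```

```text
(no output)
```

View pics/topz.png

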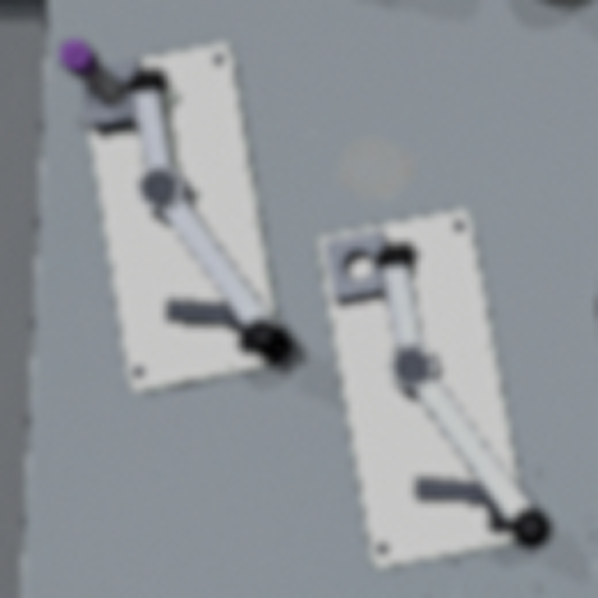

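View pics/scz.png

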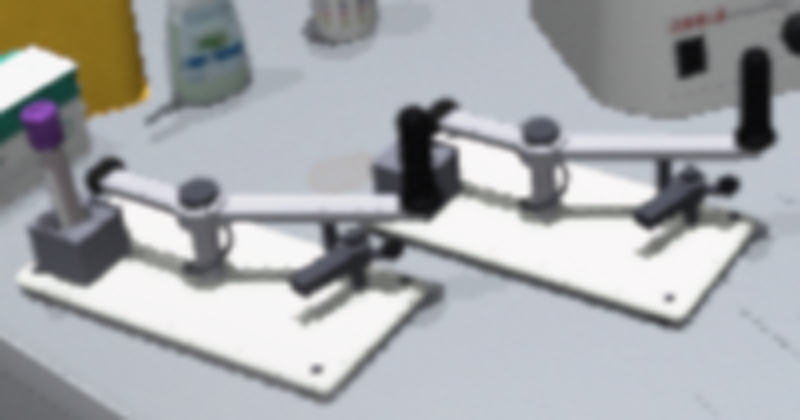

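```bash
cat > h.py <<'E'
import cv2, numpy as np
def load(n): return np.load(f"pics/{n}.npz")
def ray(c,u,v):
    d=c["pose"][:3,:3]@np.linalg.solve(c["intrinsics"],[u,v,1.]); return c["pose"][:3,3],d
def onz(c,u,v,z):
    o,d=ray(c,u,v); return o+d*(z-o[2])/d[2]
def proj(c,p):
    q=c["pose"][:3,:3].T@(np.array(p)-c["pose"][:3,3]); q=c["intrinsics"]@q; return q[:2]/q[2]
E
python3 - <<'E'
from h import *
T=load("top0");S=load("scene0")
for nm,c,roi in(("top",T,(125,255,205,335)),("scene",S,(195,300,165,365))):
    im=c["color"].astype(int); a,b,l,r=roi
    sub=im[a:b,l:r]
    m=((sub.min(2)>185)&(sub.max(2)-sub.min(2)<20)).astype(np.uint8)
    m=cv2.morphologyEx(m,cv2.MORPH_CLOSE,np.ones((3,3)))
    for k in cv2.findContours(m,0,2)[0]:
        if cv2.contourArea(k)>300:
            box=cv2.boxPoints(cv2.minAreaRect(k))+[l,a]
            print(nm,"white",cv2.contourArea(k),[np.round(onz(c,*p,.012)[:2]*1000,1).tolist() for p in box] if nm=="top" else "")
    m=(sub.max(2)<45).astype(np.uint8)
    n,lab,st,ce=cv2.connectedComponentsWithStats(m)
    for i in range(1,n):
        if st[i,4]>8: print(nm,"black",st[i]+[l,a,0,0,0],ce[i]+[l,a])
    m=((sub[:,:,0]-sub[:,:,1]>30)&(sub[:,:,2]-sub[:,:,1]>30)).astype(np.uint8)
    n,lab,st,ce=cv2.connectedComponentsWithStats(m)
    for i in range(1,n):
        if st[i,4]>8: print(nm,"purple",st[i]+[l,a,0,0,0],ce[i]+[l,a],onz(c,*(ce[i]+[l,a]),.097))
# ad hoc zoom px
for z in (.106,.1,.06): print("top knob",z,onz(T,205+262/4.6,125+336/4.6,z))
for z in (.106,.1,.06): print("scene knob",z,onz(S,165+415/4,195+112/4,z))
print("piv", onz(T,205+160/4.6,125+187/4.6,.06),onz(S,165+198/4,195+187/4,.06))
print("empty knob", onz(T,205+530/4.6,125+527/4.6,.106),onz(S,165+757/4,195+55/4,.106))
E
```

```text
top white 1620.0 [[614.0, 168.1], [629.6, 87.0], [452.8, 52.2], [437.5, 131.3]]
top white 633.0 [[648.4, 327.7], [677.2, 274.9], [547.0, 203.0], [519.1, 255.0]]
top white 473.0 [[717.3, 257.8], [724.1, 223.5], [586.0, 193.3], [579.3, 227.0]]
top black [234 141   6   3  11] [236.27272727 142.27272727]
top black [288 179   6   3  13] [290.46153846 180.07692308]
top black [258 196  10   8  56] [263.         199.14285714]
top black [316 237   8   6  35] [320.02857143 239.6       ]
top purple [219 134   5   6  23] [220.91304348 136.56521739] [0.694426   0.28352447 0.097     ]
scene white 1254.5 
scene white 3521.5 
scene white 1085.5 
scene white 2489.5 
scene black [361 200   4   8  25] [362.84 203.44]
scene black [335 205   6   9  44] [337.38636364 208.81818182]
scene black [350 208   8  24 147] [353.43537415 219.94557823]
scene black [265 221  12  27 208] [269.5  235.25]
scene black [188 236   5   7  10] [189.4 238.4]
scene black [345 240   4   3   9] [346.33333333 241.11111111]
scene black [333 243   7   6  17] [336.76470588 245.41176471]
scene black [261 255   4   4  13] [262.61538462 256.53846154]
scene black [252 259   4   4  10] [253.5 260.5]
scene purple [171 221   8   6  35] [174.4        223.14285714] [0.70036673 0.2823743  0.097     ]
top knob 0.106 [0.54656417 0.17980269 0.106     ]
top knob 0.1 [0.54740065 0.18083203 0.1       ]
top knob 0.06 [0.55297721 0.18769427 0.06      ]
scene knob 0.106 [0.54775203 0.18561406 0.106     ]
scene knob 0.1 [0.55464148 0.17931798 0.1       ]
scene knob 0.06 [0.60057111 0.13734406 0.06      ]
piv [0.63227758 0.24431162 0.06      ] [0.63769178 0.2452439  0.06      ]
empty knob [0.4530256  0.04528615 0.106     ] [0.45183955 0.05326842 0.106     ]
```

Run:
```python
from h import *
T=load("top0");S=load("scene0")
a=cv2.resize(T["color"][185:215,245:285,::-1],None,fx=10,fy=10,interpolation=cv2.INTER_NEAREST)
b=cv2.resize(S["color"][215:255,250:290,::-1],None,fx=10,fy=10,interpolation=cv2.INTER_NEAREST)
a=cv2.copyMakeBorder(a,0,100,0,0,cv2.BORDER_CONSTANT)
cv2.imwrite("pics/kz.png",np.hstack([a,b]))
P=lambda u,v:np.round(onz(T,205+u/4.6,125+v/4.6,.012)[:2]*1000,1)
for nm,l in(("loaded",[(228,42),(135,390),(90,130),(272,320),(140,60)]),("empty",[(318,235),(468,208),(530,540),(378,567)])):
    print(nm,[P(*p).tolist() for p in l])
```

```text
loaded [[725.9, 220.0], [529.5, 264.8], [675.1, 295.8], [568.6, 190.7], [715.4, 269.3]]
empty [[616.1, 166.6], [631.6, 84.0], [449.9, 48.0], [434.7, 129.5]]
```

View pics/kz.png

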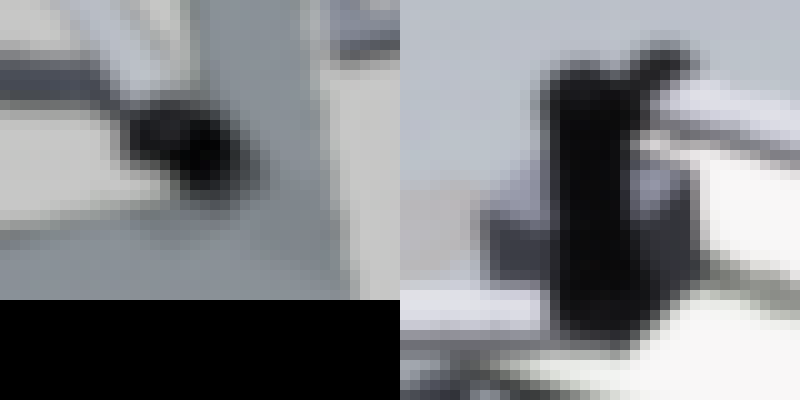

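Run:
```python
from h import *
T=load("top0");S=load("scene0")
def tri(a,b):
    A=[];B=[]
    for c,p in((T,a),(S,b)):
        o,d=ray(c,*p);d=d/np.linalg.norm(d);M=np.eye(3)-np.outer(d,d);A.append(M);B.append(M@o)
    x=np.linalg.lstsq(np.vstack(A),np.hstack(B),rcond=None)[0]; 
    return np.round(x*1000,1),np.round(proj(T,x)-a,1),np.round(proj(S,x)-b,1)
print("knob top",tri((261,197.5),(268,223)))
print("piv cap",tri((205+160/4.6-.4,125+187/4.6-.4),(165+198/4-.4,195+187/4-.4)))
for z in(.106,.062): 
  print(z,onz(T,261,197.5,z),onz(S,268,223,z),onz(T,266,201,z))
for p in [(.55,.185),(.547,.182),(.553,.188),(.551,.182)]:
  print(p,proj(T,(*p,.106)),proj(T,(*p,.062)),proj(S,(*p,.106)),proj(S,(*p,.062)))
```

```text
knob top (array([549.5, 183.6, 103.9]), array([-0.5, -0.6]), array([1. , 0.1]))
piv cap (array([634.2, 246.2,  62.5]), array([-0.6, -0.6]), array([1. , 0.2]))
0.106 [0.5478091  0.18204355 0.106     ] [0.5488556  0.18643311 0.106     ] [0.53978675 0.17029957 0.106     ]
0.062 [0.55400125 0.18969631 0.062     ] [0.5994773  0.14033536 0.062     ] [0.54560555 0.17740577 0.062     ]
(0.55, 0.185) [259.74605385 196.54670033] [262.8989692 199.1637896] [268.10484952 222.44863121] [270.09219425 242.18695299]
(0.547, 0.182) [261.00832745 197.84959512] [264.10809937 200.41149882] [270.43766545 222.26206171] [272.36816445 241.99775604]
(0.553, 0.188) [258.48515325 195.24522273] [261.69109722 197.9173787 ] [265.77030869 222.63533867] [267.81458171 242.37628647]
(0.551, 0.182) [261.06057904 196.12263183] [264.15633532 198.75800182] [268.86875074 221.54873725] [270.83230073 241.25444451]
```

Two-view fixes (mm):
- **Loaded knob:** about (548.5, 183), top near 105, against the expected 106.
- **Pivot:** about (634, 246), which gives a radius of 106 against the expected 105.

The current tool yaw puts the jaws along 113°, close to the pull direction. I'll lift first and then cross above the centrifuge.

```bash
python3 -m inch '{"dp":[[-33,0,0],[-33,0,0],[-33,0,0],[0,-20,-20],[0,-26,-26],[0,-26,-26],[0,-26,-26],[0,-26,-26],[0,-26,-26],[0,-26,-26],[0,-26,-26],[0,-26,-26],[0,-26,-26],[0,-26,-26]],"yaw":[0,0,0,0,0,0,0,0,0,0,0,0,0,0]}' 87
python3 -m inch '{"dp":[[0,-26,-26],[0,-26,-26],[0,-26,-26],[0,-26,-26],[0,-26,-26],[0,-26,-26],[0,-26,-26],[0,-26,-26],[0,-26,-26],[0,-20,-20],[0,-10,-10],[0,0,0],[0,0,0]],"yaw":[0,0,0,0,0,0,0,0,0,0,0,0,0]}'
python3 -c "
from rig import bot;import numpy as np
s=bot.read_state();print(s['time_s'],s['position'],np.round(s['tcp_rot'],3).tolist(),s['joint_positions'])
R=s['tcp_rot'];print('need',np.round(R.T@(np.array([.5485,.183,.077])-s['position'])*1000,1))"
```

```text
time_s: 1.27
position: [0.3925, -0.2064, 0.3323]
tcp_rot: [[-0.0, 0.39, -0.921], [0.0, -0.921, -0.39], [-1.0, -0.001, 0.0]]
force: [0.5, -1.0, -1.0]
opening: 0.999
time_s: 2.35
position: [0.532, 0.1377, 0.332]
tcp_rot: [[-0.002, 0.391, -0.92], [-0.001, -0.92, -0.391], [-1.0, 0.0, 0.002]]
force: [1.1, -0.4, -0.8]
opening: 1.0
2.35 [0.53203182 0.13767301 0.33195651] [[-0.002, 0.391, -0.92], [-0.001, -0.92, -0.391], [-1.0, 0.0, 0.002]] [ 2.88473878e+00  1.84745353e+01  8.55267107e+01 -5.55195793e-02
  7.60956772e+01  6.98513082e+01]
need [254.9 -35.3 -33.4]
```

```bash
python3 -m inch '{"dp":[[0,-18,-17],[0,-17,-16.5],[30,0,0],[35,0,0],[35,0,0],[35,0,0],[25,0,0],[10,0,0],[0,0,0]],"yaw":[0,0,0,0,0,0,0,0,0]}'
cat > look.py <<'E'
import sys
from rig import bot
from h import *
n=sys.argv[1]
ims=[]
for k,(a,b,l,r) in(("top",(140,240,210,330)),("scene",(190,290,210,330))):
    c=bot.capture(k); np.savez(f"pics/{k}_{n}.npz",**c)
    ims.append(cv2.resize(c["color"][:,:,::-1][a:b,l:r] if 1 else 0,None,fx=3.3,fy=3.3,interpolation=cv2.INTER_CUBIC))
cv2.imwrite(f"pics/look_{n}.png",np.hstack(ims))
s=bot.read_state();print(s['time_s'],s['position'],s['force'])
print('need',np.round(s['tcp_rot'].T@(np.array([.5485,.183,.077])-s['position'])*1000,1))
E
python3 look.py a
```

```text
time_s: 3.1
position: [0.5477, 0.1811, 0.1601]
tcp_rot: [[-0.006, 0.388, -0.921], [-0.001, -0.921, -0.388], [-1.0, -0.001, 0.006]]
force: [-0.2, 0.0, -0.3]
opening: 1.0
3.2 [0.55050992 0.18209946 0.16352379] [0.86739295 0.37436576 0.20378569]
need [86.5 -1.7  1.6]
```

View pics/look_a.png

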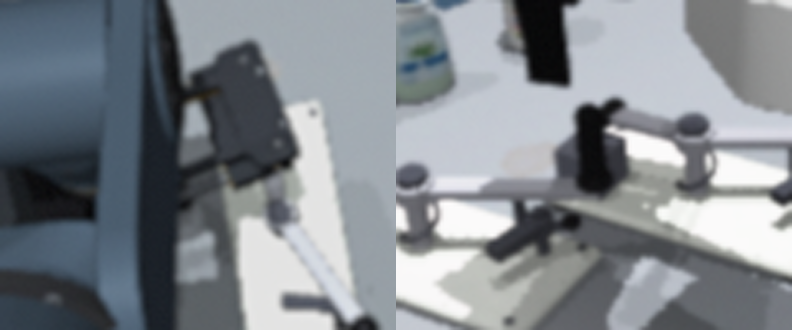

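Run:
```python
from h import *
c=load("scene_a"); cv2.imwrite("pics/sa.png",cv2.resize(c["color"][120:290,170:380,::-1],None,fx=3.5,fy=3.5,interpolation=cv2.INTER_CUBIC))
# project expected fingertips at now pose
p=np.array([.5505,.1821,.1635-.011]);y=np.array([.388,-.921,0])
for s in(-1,1): print(proj(c,p+s*.0435*y),proj(c,p+s*.0585*y))
print(proj(c,p))
```

```text
[257.34374429 212.32501938] [253.87664267 216.91331382]
[275.60394427 188.15982804] [278.46663742 184.37139595]
[266.84647384 199.74929304]
```

View pics/sa.png

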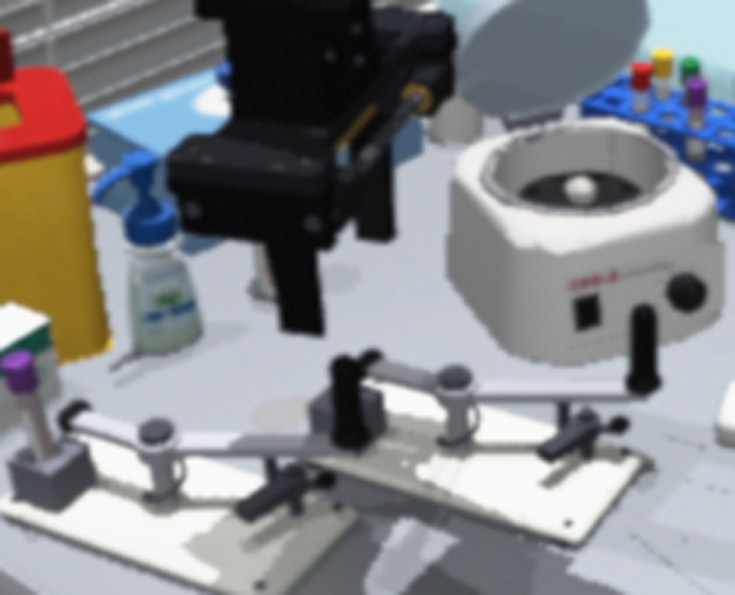

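The fingertips show at (256,215) and (278,188), within about 2 px of their projected positions. The jaws straddle the knob axis, so I'll come down.

```bash
python3 -m inch '{"dp":[[20,-1,1],[20,-1,1],[20,0,0],[15,0,0],[9,0,0],[0,0,0],[0,0,0],[0,0,0]],"yaw":[0,0,0,0,0,0,0,0]}'; python3 look.py b
```

```text
time_s: 3.87
position: [0.5485, 0.1842, 0.0802]
tcp_rot: [[0.003, 0.39, -0.921], [0.0, -0.921, -0.39], [-1.0, 0.001, -0.003]]
force: [0.2, -0.4, -0.0]
opening: 1.003
3.9667 [0.54823023 0.18418729 0.08004264] [-0.16715474 -0.1376045  -0.57900796]
need [3.  1.2 0.2]
```

Run:
```python
from h import *
c=load("scene_b"); cv2.imwrite("pics/sb.png",cv2.resize(c["color"][120:290,170:380,::-1],None,fx=3.5,fy=3.5,interpolation=cv2.INTER_CUBIC))
```

```text
(no output)
```

View pics/sb.png

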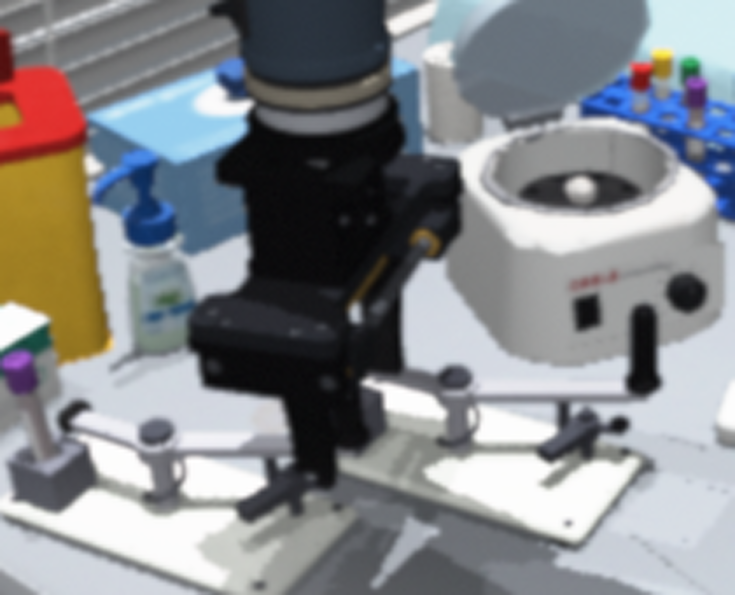

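The knob sits between the fingers. I'll close on it.

```bash
python3 -m inch '{"dp":[[2.5,0,0],[0,0,0],[0,0,0],[0,0,0],[0,0,0],[0,0,0],[0,0,0],[0,0,0],[0,0,0],[0,0,0],[0,0,0],[0,0,0]],"yaw":[0,0,0,0,0,0,0,0,0,0,0,0]}' 0; python3 look.py c
```

```text
time_s: 4.97
position: [0.547, 0.1838, 0.076]
tcp_rot: [[-0.0, 0.391, -0.921], [-0.001, -0.921, -0.391], [-1.0, 0.0, 0.001]]
force: [1.2, -1.7, -0.0]
opening: 0.178
5.0667 [0.54707866 0.18365509 0.07602403] [ 0.14280464 -1.8620496  -0.74990407]
need [-1.   1.2 -1.1]
```

Run:
```python
from h import *
c=load("scene_c"); cv2.imwrite("pics/sc.png",cv2.resize(c["color"][120:290,170:380,::-1],None,fx=3.5,fy=3.5,interpolation=cv2.INTER_CUBIC))
```

```text
(no output)
```

View pics/sc.png

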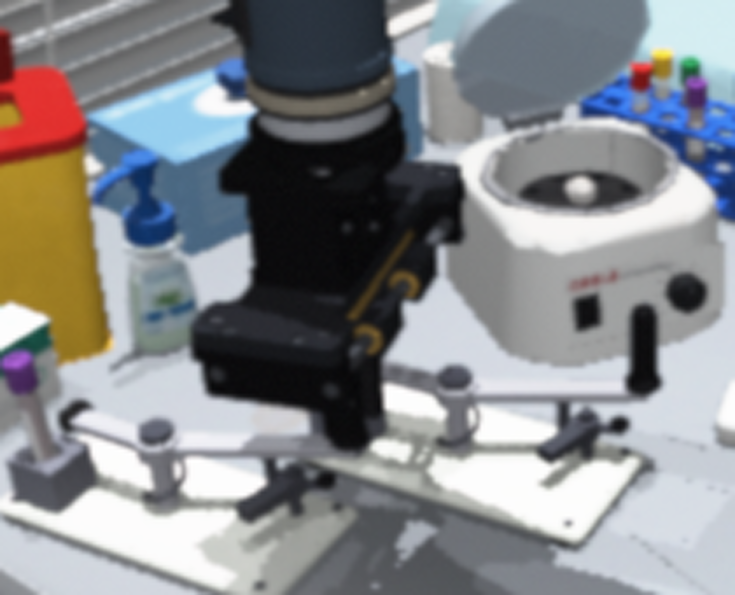

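The opening is 15.5 mm, so the 16 mm knob is gripped. A reaction of about 2 N opposes the draw. Next I'll work out the arc.

```bash
cat > arc.py <<'E'
import numpy as np
from rig import bot
s=bot.read_state();R=s['tcp_rot'];k=s['position'][:2]
p0=np.array([.634,.246]);d=k-p0;r=np.linalg.norm(d);piv=k-d/r*.105
a0=np.arctan2(*d[::-1]);print('pivot',piv,'r raw',r,'dir',np.degrees(a0))
prev=np.array([*k,0])
for th in np.arange(.08,.81,.08):
    q=np.array([*(piv+.105*np.array([np.cos(a0-th),np.sin(a0-th)])),0])
    print(round(th,2),np.round(q[:2]*1000,1),np.round(R.T@(q-prev)*1000,2)); prev=q
E
python3 arc.py
```

```text
pivot [0.63240062 0.24485283] r raw 0.10696825433868912 dir -144.3497689821434
0.08 [542.5 190.7] [-0.   -8.26  1.51]
0.16 [538.4 198. ] [-0.   -8.35  0.85]
0.24 [535.  205.7] [-0.   -8.4   0.18]
0.32 [532.2 213.6] [-0.   -8.38 -0.49]
0.4 [530.  221.7] [-0.   -8.32 -1.16]
0.48 [528.5 230. ] [-0.01 -8.2  -1.82]
0.56 [527.6 238.3] [-0.01 -8.03 -2.47]
0.64 [527.4 246.7] [-0.01 -7.8  -3.11]
0.72 [527.9 255.1] [-0.01 -7.53 -3.72]
0.8 [529.1 263.4] [-0.01 -7.21 -4.31]
```

```bash
python3 -m inch '{"dp":[[0,-4.1,0.8],[0,-4.1,0.7],[0,-4.2,0.5],[0,-4.2,0.3],[0,-4.2,0.1],[0,-4.2,0.1],[0,-4.2,-0.2],[0,-4.2,-0.3],[0,-4.2,-0.5],[0,-4.1,-0.7],[0,0,0],[0,0,0]],"yaw":[0,0,0,0,0,0,0,0,0,0,0,0]}'; python3 look.py d;  python3 - <<'E'
from h import *
c=load("scene_d"); cv2.imwrite("pics/sd.png",cv2.resize(c["color"][120:290,170:380,::-1],None,fx=3.5,fy=3.5,interpolation=cv2.INTER_CUBIC))
E
```

```text
time_s: 6.07
position: [0.5283, 0.2215, 0.0759]
tcp_rot: [[-0.003, 0.39, -0.921], [-0.002, -0.921, -0.39], [-1.0, 0.0, 0.004]]
force: [-1.6, -5.6, 1.0]
opening: 0.168
6.1667 [0.52835485 0.22139191 0.07587921] [-1.22469444 -4.632833    1.2435452 ]
need [-1.1 43.2 -3.6]
```

View pics/sd.png

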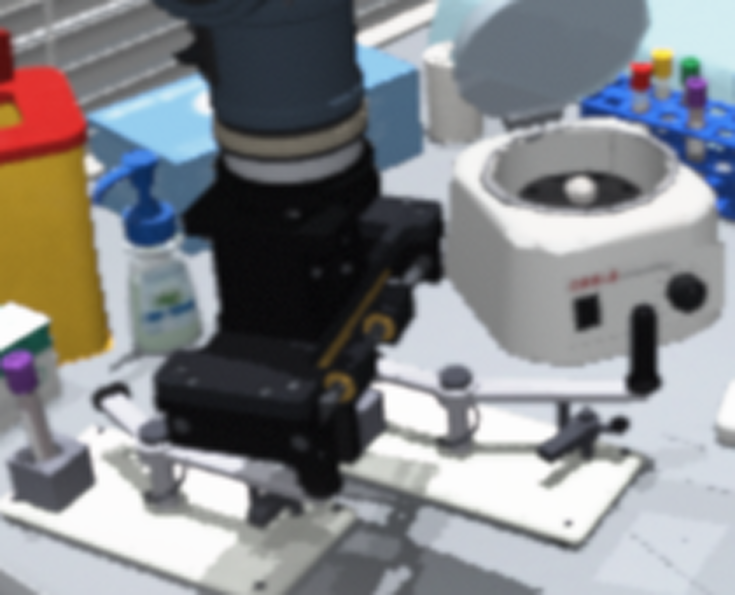

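```bash
python3 -m inch '{"dp":[[0,-4,-1.2],[0,-4,-1.3],[0,-4,-1.4],[0,-4,-1.5],[0,-4,-1.6],[0,-3.9,-1.6],[0,-3.8,-1.7],[0,-3.8,-1.8],[0,0,0],[0,0,0]],"yaw":[0,0,0,0,0,0,0,0,0,0]}'; python3 arc.py | head -1;python3 -c "
from rig import bot;s=bot.read_state();print(s['position'],s['force'])"
```

```text
time_s: 7.0
position: [0.527, 0.2549, 0.0759]
tcp_rot: [[-0.004, 0.39, -0.921], [-0.002, -0.921, -0.39], [-1.0, 0.001, 0.005]]
force: [-1.9, -5.2, 2.1]
opening: 0.174
pivot [0.63160318 0.2461998 ] r raw 0.10740513736106388 dir 175.23492664372446
[0.52696609 0.25492219 0.07586179] [-1.90781785 -5.19074989  2.07285315]
```

```bash
python3 -m inch '{"dp":[[0,-1.8,-1],[0,-1.8,-1],[0,-1.8,-1],[0,0,0],[0,0,0]],"yaw":[0,0,0,0,0]}' | egrep -v rot;  python3 -m inch '{"dp":[[0,-1.8,-1],[0,-1.8,-1],[0,0,0],[0,0,0]],"yaw":[0,0,0,0]}' | egrep -v rot; python3 look.py e;  python3 - <<'E'
from h import *
c=load("scene_e"); cv2.imwrite("pics/se.png",cv2.resize(c["color"][120:290,170:380,::-1],None,fx=3.5,fy=3.5,interpolation=cv2.INTER_CUBIC))
E
```

```text
time_s: 7.42
position: [0.5278, 0.2609, 0.0758]
force: [-1.6, -5.5, 1.2]
opening: 0.175
time_s: 7.75
position: [0.5282, 0.2649, 0.0758]
force: [-1.4, -6.2, 1.7]
opening: 0.17
7.85 [0.52821596 0.26486146 0.07580319] [-1.26936347 -6.50958095  1.93284038]
need [-1.1 83.3 13.3]
```

View pics/se.png

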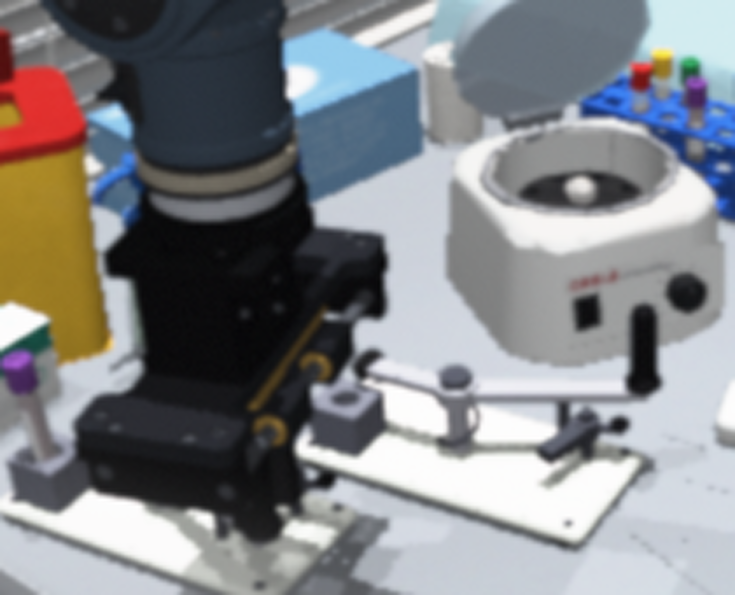

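View pics/look_e.png

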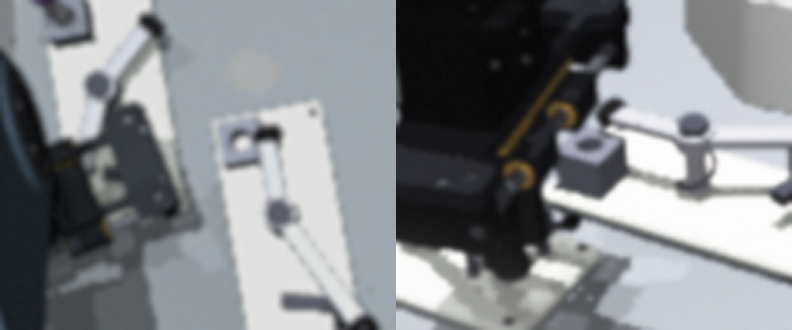

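In the top view the striker arm has swung about 48° (0.84 rad) from its rest direction, which is past the catch and short of the stop. I'll ease it back onto the catch while watching the force.

```bash
python3 -m inch '{"dp":[[0,1.6,0.9],[0,1.6,0.9],[0,1.6,0.9],[0,1.6,0.9],[0,0,0],[0,0,0]],"yaw":[0,0,0,0,0,0]}' | egrep -v rot;  python3 -m inch '{"dp":[[0,0.9,0.5],[0,0.9,0.4],[0,0,0],[0,0,0]],"yaw":[0,0,0,0]}' | egrep -v rot;python3 -m inch '{"dp":[[0,0.9,0.4],[0,0.9,0.4],[0,0,0],[0,0,0]],"yaw":[0,0,0,0]}' | egrep -v rot
```

```text
time_s: 8.35
position: [0.5274, 0.2589, 0.0758]
force: [-5.3, -1.3, 3.3]
opening: 0.173
time_s: 8.68
position: [0.5273, 0.2573, 0.0759]
force: [-5.0, -0.7, 3.9]
opening: 0.173
time_s: 9.02
position: [0.5272, 0.2554, 0.0759]
force: [-5.3, -0.6, 3.6]
opening: 0.172
```

```bash
python3 -m inch '{"dp":[[0,0.9,0.4],[0,0.9,0.4],[0,0,0],[0,0,0]],"yaw":[0,0,0,0]}' | egrep -v rot;python3 look.py f
```

```text
time_s: 9.35
position: [0.5271, 0.2534, 0.0759]
force: [-5.4, -0.3, 3.9]
opening: 0.173
9.45 [0.52719837 0.25343994 0.07590792] [-5.50090806 -0.24642242  3.45941676]
need [-1.2 73.2  7.9]
```

View pics/look_f.png

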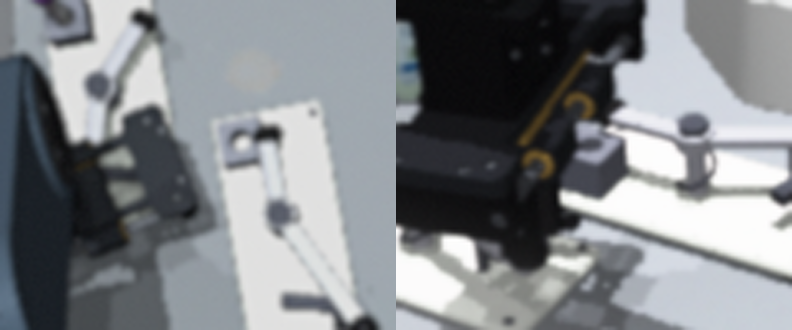

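```bash
for i in 1; do python3 -m inch '{"dp":[[0,0.9,0.4],[0,0,0],[0,0,0]],"yaw":[0,0,0]}' | egrep -v rot;python3 -m inch '{"dp":[[0,0.9,0.4],[0,0,0],[0,0,0]],"yaw":[0,0,0]}' | egrep -v rot; python3 -m inch '{"dp":[[0,0.9,0.4],[0,0,0],[0,0,0]],"yaw":[0,0,0]}' | egrep -v rot; done; python3 -c "
from rig import bot;print(bot.read_state()['moment'])"
```

```text
time_s: 9.7
position: [0.5273, 0.2523, 0.0759]
force: [-5.9, -1.4, 4.0]
opening: 0.174
time_s: 9.95
position: [0.5272, 0.2516, 0.0759]
force: [-5.8, 0.1, 3.5]
opening: 0.178
time_s: 10.2
position: [0.5272, 0.2512, 0.0759]
force: [-5.9, 1.4, 3.3]
opening: 0.174
[0.3517519  0.98327126 0.32961382]
```

```bash
python3 -m inch '{"dp":[[0,0.9,0.4],[0,0,0],[0,0,0]],"yaw":[0,0,0]}' | egrep -v rot; python3 look.py g
python3 - <<'E'
from h import *
c=load("scene_g"); cv2.imwrite("pics/sg.png",cv2.resize(c["color"][200:300,170:330,::-1],None,fx=5,fy=5,interpolation=cv2.INTER_CUBIC))
E
```

```text
time_s: 10.45
position: [0.5272, 0.2509, 0.0759]
force: [-5.8, 4.6, 3.1]
opening: 0.172
10.55 [0.52720128 0.25093472 0.07594819] [-5.5053555   4.0469385   2.49777156]
need [-1.3 70.9  6.9]
```

View pics/look_g.png

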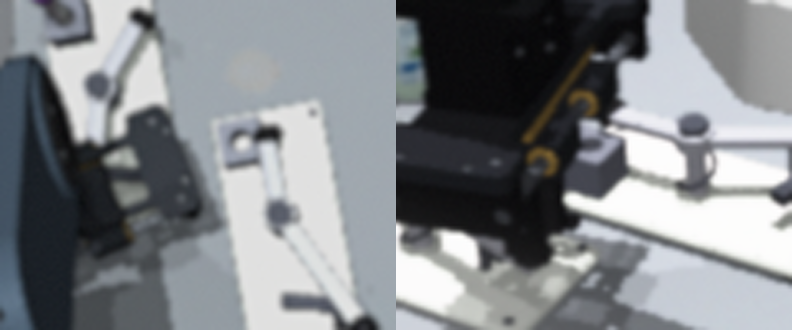

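View pics/sg.png

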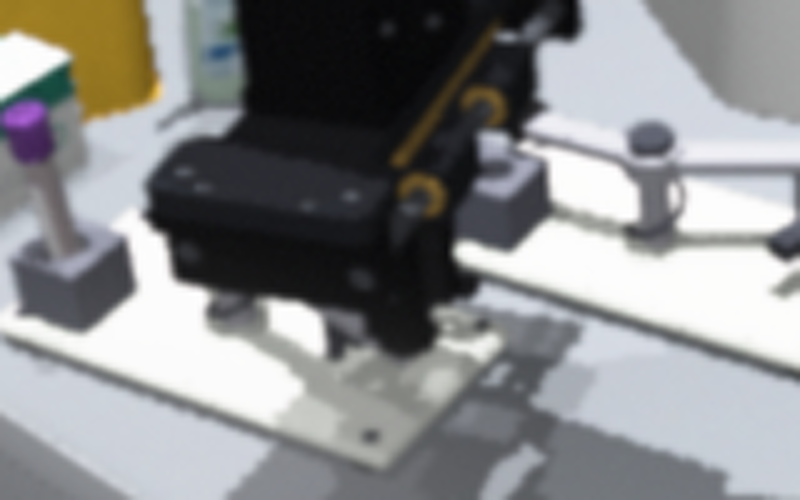

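Position stalls at about 0.68 rad while the force reverses to +4.6 N, so the arm rests against the catch. I'll relieve the load and then open.

```bash
python3 -m inch '{"dp":[[0,-0.9,0.2],[0,-0.7,0.2],[0,0,0],[0,0,0]],"yaw":[0,0,0,0]}' | egrep -v rot; python3 -m inch '{"dp":[[0,0,0],[0,0,0],[0,0,0],[0,0,0],[0,0,0],[0,0,0],[0,0,0],[0,0,0]],"yaw":[0,0,0,0,0,0,0,0]}' 50| egrep -v rot; python3 look.py i
```

```text
time_s: 10.88
position: [0.5272, 0.2511, 0.076]
force: [-5.3, 3.2, 2.5]
opening: 0.174
time_s: 11.55
position: [0.5281, 0.2502, 0.0761]
force: [-0.5, 0.2, -0.6]
opening: 0.565
11.65 [0.52803439 0.25019772 0.07606273] [ 0.27824606 -1.20809851 -1.10492648]
need [-0.9 69.9  7.4]
```

View pics/look_i.png

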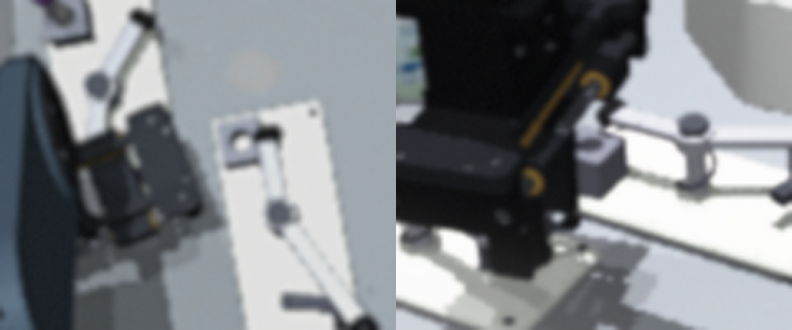

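The striker arm stays at the same angle, about (97,85) to (143,18), with the fingers open. I'll retreat straight up and then aside.

```bash
python3 -m inch '{"dp":[[-8,0,0],[-15,0,0],[-25,0,0],[-30,0,0],[-30,0,0],[-35,0,0],[-35,0,0],[-35,0,0],[-20,0,0],[0,15,15],[0,25,25],[0,26,26],[0,26,26],[0,26,26],[0,26,26],[0,26,26],[0,26,26],[0,20,20],[0,0,0],[0,0,0]],"yaw":[0,0,0,0,0,0,0,0,0,0,0,0,0,0,0,0,0,0,0,0]}'| egrep -v rot; python3 look.py j;  python3 - <<'E'
from h import *
c=load("scene_j"); a=cv2.resize(c["color"][190:300,165:365,::-1],None,fx=3.9,fy=3.9,interpolation=cv2.INTER_CUBIC)
cv2.imwrite("pics/sj.png",a)
c=load("top_j"); cv2.imwrite("pics/tj.png",cv2.resize(c["color"][100:300,200:470,::-1],None,fx=2.9,fy=2.9,interpolation=cv2.INTER_CUBIC))
E
```

```text
time_s: 13.32
position: [0.413, -0.0338, 0.3097]
force: [0.5, 0.7, 0.1]
opening: 0.576
13.4167 [ 0.41352947 -0.03245197  0.3094572 ] [0.26782207 0.26484831 0.13758145]
need [ 232.7 -145.8 -208.1]
```

View pics/sj.png

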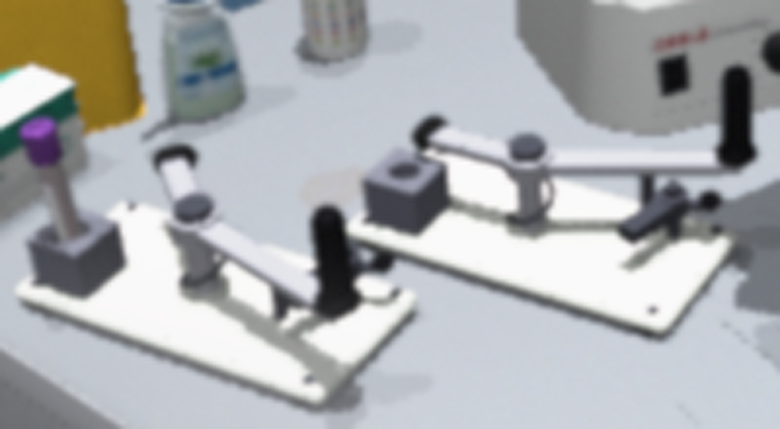

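View pics/tj.png

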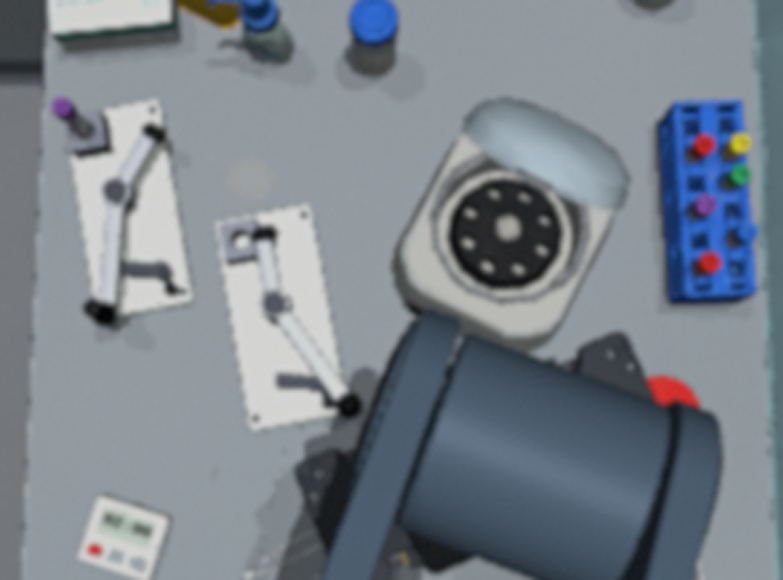

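The loaded arm stays drawn with the robot clear. The tube stands in its socket, with its cap at (62,107) in the top crop. The empty mixer's arm is at rest and the red-lidded cup stands in place. I'm handing in.

```bash
python3 -c "
from rig import bot
print(bot.hand_in());print(bot.read_state()['time_s'])"
```

```text
the job is handed in; nothing more can be done
None
the job is handed in; nothing more can be done
```

I cocked the mixer that holds the tube and left its arm hooked on the catch, not fired. I handed in at about 13.4 s of the 35 s allowed; the hand-in reports no verdict.

- **Draw:** I gripped the knob (15.5 mm measured, 16 mm given) and drew the arm to about 0.81–0.84 rad, past the catch and short of the stop.
- **Hooking:** I eased the arm back until it stalled at about 0.68 rad and the force across it reversed to about +4.6 N, so the catch was holding it.
- **Release:** I backed off part of that load. About 3 N along and 5 N across still showed when I opened the fingers, but the arm did not move. I then lifted straight up and moved the robot clear.

**Last pictures:** With the robot clear, the loaded arm stays drawn and the tube stands in its socket. The empty mixer's arm is at its rest angle. The cup, partly hidden behind the robot, appears to be where it was.

**Disagreements:**
- The two cameras differed by about 1 px, and the knob radius came out at 106–107 mm against the 105 mm given.
- The sideways force of up to about 6 N while gripping went away when the fingers opened. I took it to be grip friction.

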